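# Turn the cover plate over for the lamp

## Task

The underside of the blue cover plate still has to face the cabinet's UV lamp. Without gripping it or lifting it clear, push the plate flat along the worktop up against the edge of the raised metal ledge, then keep pushing its rear edge firmly but not hard, forward and up, so that it tips up against that edge and flips over onto the ledge. Leave it lying flat on the ledge, upside down, at rest and untouched, and do not disturb the tube rack, the bottle or the small cap.

Things in the scene. Friction and masses are not known exactly. Their poses are not given: they have to be found in the camera images.
- cover: Loose blue plastic cover plate, 0.1 to 0.21 kg: flange 95 (own x) by 120 (own y) by 4 mm over a stepped-in inner panel 83 by 108 by 5 mm with a thin black seal line. Origin: centre of the panel's face, own z from there through the flange (z = 5 to 9 mm). Starts panel down on the worktop (z = 0), own x towards the ledge within 0.35 rad, 30 to 85 mm short of it. Turned over, own z points down.
- ledge: Fixed raised metal ledge, a solid slab 160 mm (own x) by 300 mm (own y), 15 mm high, standing on the worktop. Origin: centre of its underside, z = 0. Its vertical front face, the wall to push against, lies at own x = -80 mm, along its own y; its own +x is the direction from the plate to the ledge, level. Its flat top is at z = 15 mm.
- ledge_edge (a point): Middle of the ledge's upper front edge (the edge over which the plate tips), 15 mm above the worktop; axes as the ledge's.
- corner0 (a point): Corner of the cover's flange at own x = +47.5, y = +60 mm, mid-thickness of the flange (front edge, nearer the ledge at first).
- corner1 (a point): Corner of the cover's flange at own x = +47.5, y = -60 mm, mid-thickness of the flange (front edge).
- corner2 (a point): Corner of the cover's flange at own x = -47.5, y = -60 mm, mid-thickness of the flange (rear edge). The edge is not slippery: with the plate against the ledge, fingertips pressing it forward with about 5 to 10 N drag it up as they rise.
- corner3 (a point): Corner of the cover's flange at own x = -47.5, y = +60 mm, mid-thickness of the flange (rear edge).
- tube_rack: Bystander, loose: red tube rack, 200 mm (own x) by 70 mm, 53 mm high with its tubes; origin at the centre of its underside. It stands behind the plate, away from the ledge.
- bottle: Bystander, loose: amber bottle, 56 mm across, 110 mm high; origin at the centre of its underside.
- cap: Bystander, loose: white screw cap, 30 mm across, 14 mm high, lying on the ledge near a far corner; origin at the centre of its underside.
Things that resemble listed ones, but are neither listed nor needed, are in the scene too. Several things have the shape of the cover; the one meant has the colours described above.

How it is judged:
By the outcome, as a careful person would: the job done as asked, in the order asked, and still so for the second after the job is handed in, with the robot touching nothing.
It also fails if it takes over 51 s, if anything falls off the work surface, if the arm or the gripper's body presses on something with over 40 N, if the wrist force passes 120 N, or if a joint passes its speed limit or range.

## Robot

A 6-joint arm with a two-finger parallel gripper is mounted at the origin on the work surface. World frame = base frame: x ahead of the robot, y to its left, z up, the work surface at z = 0. Lengths are in mm, angles in degrees, forces in N, time in s.
With the tool pointing down it reaches from about 350 to 850 mm from the base axis. Payload 8.1 kg.
Tool frame: the origin (TCP) lies at the very end of the fingers, on their centre line; the grasp point (between the pads) lies 19 mm behind it; z points along the fingers, y is the direction in which the jaws open and shut (so a half turn about z gives the same grasp; the last joint's range is limited). The gripper opens to 85 mm and grips with 20 to 120 N. Pads are 22 mm wide; open, the fingers measure 114 mm over their backs; the gripper's body (76 mm by 85 mm) begins 54 mm behind the grasp point. The pads swing forward as they close: fully open they stand 13 mm farther back than shut.
Start: joints at [-77.315, 7.471, 85.268, -0, 87.261, -4.893], TCP at [181.226, -571.981, 231.292] pointing down, gripper open.
Joint ranges: [-169.43, 169.43], [-51.17, 129.36], [1.28, 143.12], [-76.62, 256.62], [0, 156.53], [-152.29, 152.29]. Speed limits (degrees/s): [136.94, 136.94, 159.86, 180, 180, 180].

## Interface

Orientations are given as [roll, pitch, yaw] about the fixed x, y, z axes, in that order (R = Rz(yaw) Ry(pitch) Rx(roll)).
In Python, from bench import r, eyes gives the robot as it stands. The module is installed in compiled form; this text tells all that it offers.
- The arm moves only by the tool play_rows, never from a script. Its argument "deltas" is a list of rows, each a list of 3 entries, a list of its own where there are three numbers: the shift along the tool's x, y, z in m, then the turn, a rotation vector about the tool's x, y, z in rad, then the closure, from 0 (fully open) to 1 (shut). A call has 1 to 8 rows; each row shifts and turns the pose as measured when the row begins, along the tool's axes as they then stand; what a row does not reach is not made up. A row lasts 1/8 s, in which the tool goes at most 62.5 mm and 10.7 degrees, less where a joint would pass 70% of its speed; a pose out of reach is approached as far as the arm can. A call with a gripper value outside its range is refused whole. The fingers move at their own pace and stop on an object; "force" is the grip in N (left out, the last holds). Time passes only in rows, so rows that do not move let the fingers close. It gives the time, the measured TCP pose, the force and the opening at its end, in the units of the state.
- r.sense(): the state, without advancing time (a new reading comes with each control period).
- eyes.snapshot(name): name is "scene" or "top"; returns the picture (420x560x3 uint8, red, green, blue); there is no depth.
- eyes.get_calibration(name): a dict with "mtx" (3x3 intrinsics, pixels), "D" ([k1, k2, p1, p2, k3] as OpenCV has them; the pictures are not rectified), "R" (3x3) and "t" (3): a world point X has camera coordinates R X + t. Camera axes: x right, y down, z forward; pixel columns grow to the right and rows downward; lengths in mm; the calibration is good to about 2 mm. A picture is of the moment at which its call begins. get_calibration takes no time and is no camera call.
- r.hand_in(): hands the job in, once; it reports no verdict.
The state is a dict: "time": time; "joint_pos": joint angles; "qd": joint speeds; "joint_efforts": joint torques, N m; "tool_pos": TCP position; "tcp_rot": TCP orientation; "ft_force": force on the tool from outside, world axes, zero at the start; "wrist_torque": the same for the moment, N m; "finger_gap": finger opening in mm.
Only numpy, scipy, OpenCV 4.12 (cv2) and the standard library are available. Lean on these libraries where they do the work, as an engineer would, in place of code of your own. Each camera call takes 0.05 s, during which the arm holds its last target. There are 200 camera calls.

## Working session

There is one attempt and no reset: what is moved stays moved. The work goes in short steps, Python scripts to look and compute and a tool call to move; the robot and the scene stay as the last step left them, time stands still between calls to the robot, and variables do not carry over. Pictures are saved under pics/ and viewed, about 8 in all and at most 12, crops included, and the job is handed in when it is done.

Besides the shell and the picture viewer there is one more tool, called after "Emit:" by a JSON object that holds its "api" and its "payload", one argument or row to a line. play_rows: Moves the arm, as the interface text tells. Its arguments: {"type":"object","properties":{"deltas":{"type":"array"},"force":{"type":"number"}},"required":["deltas"]}

```bash
mkdir -p pics; python3 - <<'E'
from bench import r,eyes
import cv2
for n in("scene","top"):
    im=eyes.snapshot(n); cv2.imwrite(f"pics/{n}0.png",im[:,:,::-1]); c=eyes.get_calibration(n)
    print(n,c)
print(r.sense())
E
```

```text
scene {'mtx': array([[497.1117711 ,   0.        , 275.1087232 ],
       [  0.        , 497.1117711 , 213.43406331],
       [  0.        ,   0.        ,   1.        ]]), 'D': array([-0.18482023,  0.        ,  0.        ,  0.        ,  0.        ]), 'R': array([[-0.86210365,  0.5066911 ,  0.00643595],
       [ 0.37086968,  0.63956484, -0.67335911],
       [-0.34530128, -0.57811845, -0.73928755]]), 't': array([ 542.93846833, -122.66704428, 1236.13071976])}
top {'mtx': array([[418.84776721,   0.        , 280.94387357],
       [  0.        , 418.84776721, 205.2948733 ],
       [  0.        ,   0.        ,   1.        ]]), 'D': array([-0.06318281,  0.        ,  0.        ,  0.        ,  0.        ]), 'R': array([[-2.90920782e-02, -9.99576735e-01,  4.91708885e-05],
       [-9.97560740e-01,  2.90302812e-02, -6.34808094e-02],
       [ 6.34525128e-02, -1.89583962e-03, -9.97983058e-01]]), 't': array([ -90.28515458,  593.54100547, 1012.10083378])}
{'time': 0.1, 'joint_pos': array([-7.73165243e+01,  7.51194386e+00,  8.53253885e+01, -1.84269074e-04,
        8.72611122e+01, -4.89246070e+00]), 'qd': array([-0.02280755, -0.21869976, -0.22384654, -0.06469847,  0.01589215,
       -0.0529948 ]), 'joint_efforts': array([ 1.30421246e-03, -5.70949781e+01, -5.01943481e+01, -7.01509089e-05,
        8.09843157e-03,  6.85764985e-05]), 'tool_pos': array([ 181.09534695, -571.48224908,  230.31469477]), 'tcp_rot': array([-1.79901898e+02, -8.21255027e-03,  1.75759384e+01]), 'ft_force': array([ 0.10437777, -0.8679671 ,  0.02131028]), 'wrist_torque': array([-0.02363688, -0.00114473,  0.00288514]), 'finger_gap': 85.31347038134338}
```

View pics/top0.png

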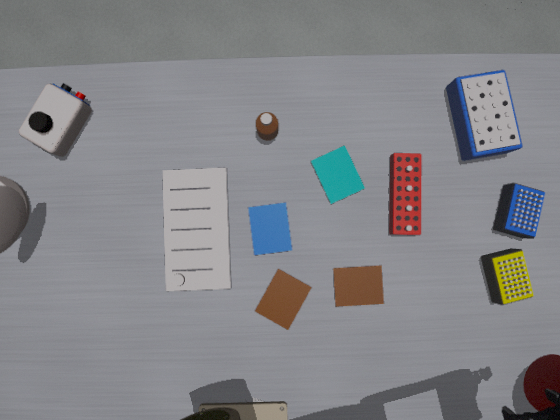

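View pics/scene0.png

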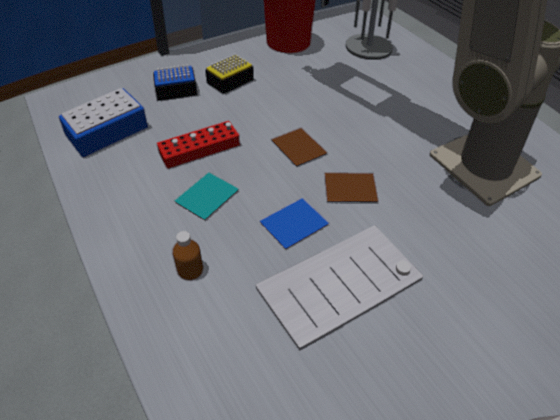

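The blue cover is at about (270,229) in the top view. The ledge covers columns 163–230 with the cap at (179,280), so the push goes left in the image, roughly world +y. The teal plate, two brown plates and rack lie behind and beside the cover.

```bash
cat > h.py <<'E'
import numpy as np,cv2
from bench import r,eyes
def ray(n,uv,z):
    c=eyes.get_calibration(n); uv=np.array(uv,float).reshape(-1,1,2)
    p=cv2.undistortPoints(uv,c["mtx"],c["D"]).reshape(-1,2)
    d=np.c_[p,np.ones(len(p))]@c["R"]; o=-c["R"].T@c["t"]
    return o+d*((z-o[2])/d[:,2])[:,None]
def proj(n,X):
    c=eyes.get_calibration(n); return cv2.projectPoints(np.array(X,float).reshape(-1,1,3),cv2.Rodrigues(c["R"])[0],c["t"],c["mtx"],c["D"])[0].reshape(-1,2)
def rect(n,m,z,at):
    k,l=cv2.connectedComponents(m.astype(np.uint8)); w=l==l[at[1],at[0]]
    cs,_=cv2.findContours(w.astype(np.uint8),cv2.RETR_EXTERNAL,cv2.CHAIN_APPROX_NONE)
    P=ray(n,max(cs,key=len).reshape(-1,2),z)[:,:2].astype(np.float32)
    return cv2.minAreaRect(P)
def blue(n):
    h=cv2.cvtColor(eyes.snapshot(n),cv2.COLOR_RGB2HSV); return (abs(h[...,0].astype(int)-108)<10)&(h[...,1]>130)&(h[...,2]>60)
E
python3 - <<'E'
from h import *
for n,a,la in(("top",(270,229),(218,200)),("scene",(295,222),(290,290))):
    im=eyes.snapshot(n); h=cv2.cvtColor(im,cv2.COLOR_RGB2HSV); print(n,h[a[1],a[0]],h[la[1],la[0]])
    b=rect(n,blue(n),9,a); print("cover",b,cv2.boxPoints(b).round(1).tolist())
    g=cv2.cvtColor(im,cv2.COLOR_RGB2GRAY); m=(g>165)
    b=rect(n,m,15,la); print("ledge",b,cv2.boxPoints(b).round(1).tolist())
print("rack",ray("top",[[391,153],[420,153],[420,235],[391,235]],45)[:,:2].round())
print("bottle",ray("top",[[266,118]],110),"teal",ray("top",[[344,147],[364,187],[331,203],[311,161]],9)[:,:2].round())
print("brown",ray("top",[[280,269],[311,287],[288,328],[256,308],[333,266],[383,265],[384,305],[334,307]],9)[:,:2].round())
E
```

```text
top [105 162 178] [  0   4 175]
cover ((534.8516845703125, -77.71107482910156), (117.81062316894531, 92.18392181396484), 5.779723167419434) [[471.6000061035156, -37.79999923706055], [480.8999938964844, -129.5], [598.0999755859375, -117.5999984741211], [588.7999877929688, -25.899999618530273]]
ledge ((540.0474853515625, 105.60308837890625), (297.6925354003906, 157.44183349609375), 0.9128090739250183) [[390.0, 181.89999389648438], [392.5, 24.5], [690.0999755859375, 29.299999237060547], [687.5999755859375, 186.6999969482422]]
scene [109 206 165] [125  13 118]
cover ((535.2081298828125, -79.75331115722656), (120.10871887207031, 95.09115600585938), 5.758340835571289) [[470.70001220703125, -38.5], [480.20001220703125, -133.10000610351562], [599.7000122070312, -121.0], [590.2000122070312, -26.399999618530273]]
ledge ((303.29510498046875, -434.3865966796875), (1802.0294189453125, 2526.53076171875), 60.87197494506836) [[-1238.800048828125, -606.5], [968.2000122070312, -1836.4000244140625], [1845.4000244140625, -262.20001220703125], [-361.6000061035156, 967.5999755859375]]
rack [[ 709. -379.]
 [ 707. -450.]
 [ 508. -440.]
 [ 510. -369.]]
bottle [[785.21767076 -79.08348157 110.        ]] teal [[ 733. -270.]
 [ 631. -316.]
 [ 593. -232.]
 [ 700. -186.]]
brown [[ 434. -101.]
 [ 388. -176.]
 [ 289. -116.]
 [ 340.  -39.]
 [ 437. -232.]
 [ 436. -356.]
 [ 338. -354.]
 [ 337. -231.]]
```

Emit:
{"api": "play_rows", "payload": {
  "deltas": [
    [[0,0,0],[0,0,-0.183],0],
    [[0,0,0],[0,0,-0.183],0],
    [[0,0,0],[0,0,-0.183],0],
    [[0,0,0],[0,0,-0.183],0],
    [[0,0,0],[0,0,-0.183],0],
    [[0,0,0],[0,0,-0.183],0],
    [[0,0,0],[0,0,-0.183],0],
    [[0,0,0],[0,0,0],0]
  ]
}}

```text
time: 1.3
tool_pos: [181.1, -571.3, 230.1]
tcp_rot: [-180.0, -0.1, 92.7]
ft_force: [-0.3, 0.4, 0.4]
finger_gap: 85.5
```

Emit:
{"api": "play_rows", "payload": {
  "deltas": [
    [[0.045,0.045,0],[0,0,0.03],0],
    [[0.05,0.045,0],[0,0,0],0],
    [[0.05,0.045,0.01],[0,0,0],0],
    [[0.05,0.045,0.02],[0,0,0],0],
    [[0.05,0.045,0.03],[0,0,0],0],
    [[0.05,0.045,0.03],[0,0,0],0],
    [[0.05,0.045,0.03],[0,0,0],0],
    [[0,0,0],[0,0,0],0]
  ]
}}

```text
time: 2.3
tool_pos: [466.2, -256.6, 126.8]
tcp_rot: [179.8, 0.1, 88.4]
ft_force: [-1.2, -0.4, -0.0]
finger_gap: 85.7
```

Emit:
{"api": "play_rows", "payload": {
  "deltas": [
    [[0.045,0.037,0.02],[0,0,-0.02],0],
    [[0.045,0.037,0.02],[0,0,-0.02],0],
    [[0,0,0.02],[0,0,0],0],
    [[0,0,0.02],[0,0,0],0],
    [[0,0,0],[0,0,0],0]
  ]
}}

```text
time: 2.92
tool_pos: [543.8, -172.6, 49.4]
tcp_rot: [179.6, 0.4, 89.6]
ft_force: [-0.1, 0.4, -0.4]
finger_gap: 85.1
```

```bash
python3 - <<'E'
from h import *
a=eyes.snapshot("scene");cv2.imwrite("pics/s1.png",cv2.resize(a[110:330,130:430],None,fx=2.5,fy=2.5)[:,:,::-1])
E
```

```text
(no output)
```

View pics/s1.png

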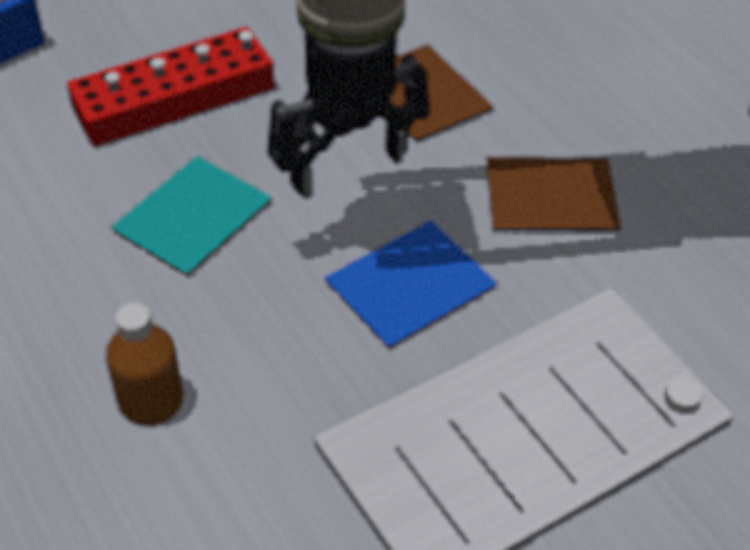

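The open fingers hang behind the blue plate, with their tips at about (303,190) and (397,158). The path to the ledge is clear. I'll go down gently and feel for the table.

Emit:
{"api": "play_rows", "payload": {
  "deltas": [
    [[0.002,-0.002,0.015],[0,0.004,-0.01],0],
    [[0.002,-0.002,0.015],[0,0,-0.01],0],
    [[0,0,0.005],[0,0,0],0],
    [[0,0,0.003],[0,0,0],0],
    [[0,0,0],[0,0,0],0]
  ]
}}

```text
time: 3.6
tool_pos: [541.8, -171.1, 12.7]
tcp_rot: [179.3, 0.3, 90.6]
ft_force: [-0.4, 0.2, -0.4]
finger_gap: 85.5
```

```bash
python3 - <<'E'
from h import *
s=r.sense();p=s["tool_pos"];print(p,s["tcp_rot"])
a=eyes.snapshot("scene")
for dz in(0,13):
  for dx in(-50,50): print(dz,dx,((proj("scene",[p+[dx,0,dz]])[0]-[200,130])*4).round())
cv2.imwrite("pics/s2.png",cv2.resize(a[130:280,200:400],None,fx=4,fy=4)[:,:,::-1])
E
```

```text
[ 541.76973569 -171.1160273    12.69845003] [179.2992086    0.29109645  90.55078867]
0 -50 [356. 234.]
0 50 [205. 296.]
13 -50 [357. 218.]
13 50 [204. 280.]
```

View pics/s2.png

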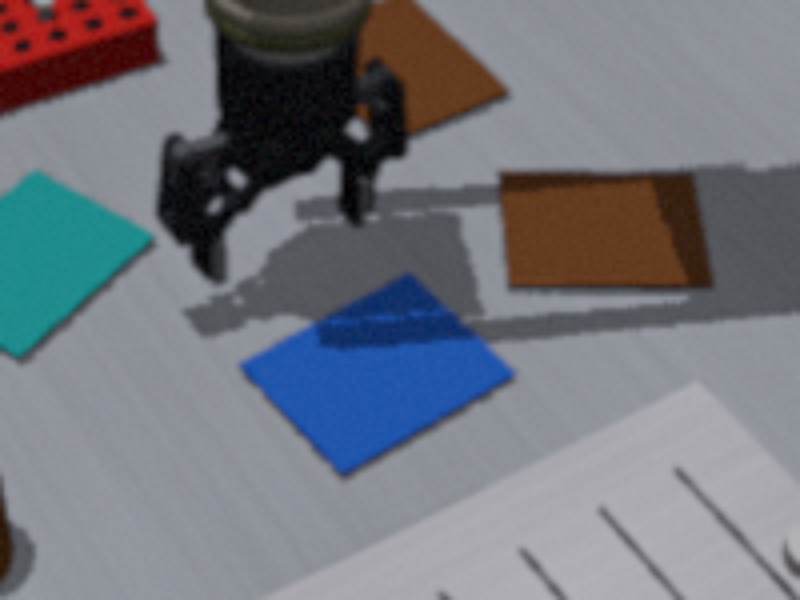

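The tips show at (217,280) and (358,222), which matches being 13 mm above the TCP. They need to come down to a TCP z of about -10.

Emit:
{"api": "play_rows", "payload": {
  "deltas": [
    [[0,0,0.01],[0,0,0],0],
    [[0,0,0.008],[0,0,0],0],
    [[0,0,0.003],[0,0,0],0],
    [[0,0,0],[0,0,0],0]
  ]
}}

```text
time: 4.15
tool_pos: [542.7, -171.4, -9.2]
tcp_rot: [179.2, 0.3, 90.6]
ft_force: [-0.0, -0.4, 0.6]
finger_gap: 85.4
```

Emit:
{"api": "play_rows", "payload": {
  "deltas": [
    [[0.012,0,0],[0,0,0],0],
    [[0.012,0,0],[0,0,0],0],
    [[0.012,0,0],[0,0,0],0],
    [[0.01,0,0],[0,0,0],0],
    [[0.01,0,0],[0,0,0],0],
    [[0,0,0],[0,0,0],0]
  ]
}}

```text
time: 4.9
tool_pos: [542.5, -110.6, -8.8]
tcp_rot: [179.2, 0.3, 90.6]
ft_force: [-0.3, -0.4, -0.1]
finger_gap: 85.5
```

Emit:
{"api": "play_rows", "payload": {
  "deltas": [
    [[0.006,0,0.001],[0,0,0],0],
    [[0.006,0,0.001],[0,0,0],0],
    [[0.005,0,0],[0,0,0],0],
    [[0,0,0],[0,0,0],0]
  ]
}}

```text
time: 5.4
tool_pos: [542.8, -93.3, -10.6]
tcp_rot: [179.1, 0.4, 90.6]
ft_force: [0.2, -0.5, 0.1]
finger_gap: 85.6
```

```bash
python3 - <<'E'
from h import *
a=eyes.snapshot("scene");cv2.imwrite("pics/s3.png",cv2.resize(a[130:280,200:400],None,fx=4,fy=4)[:,:,::-1])
E
```

```text
(no output)
```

View pics/s3.png

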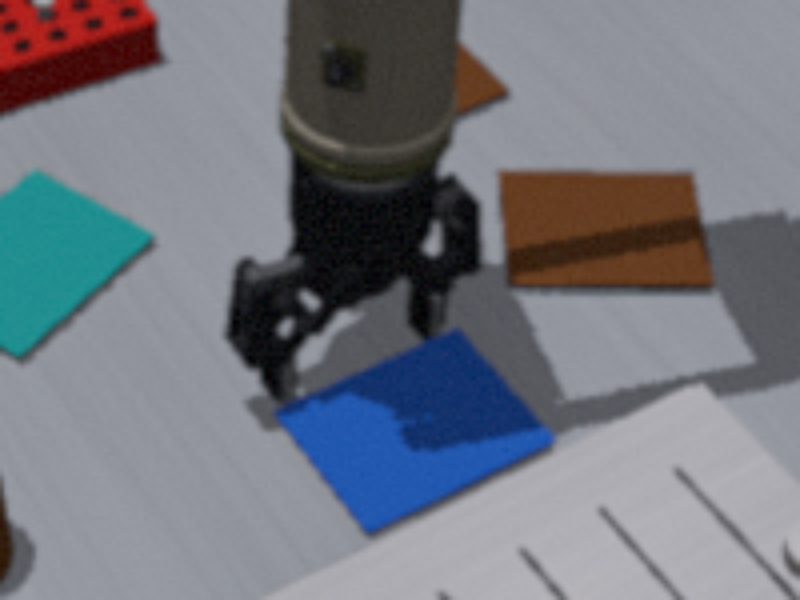

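The plate is square on the two fingers: rear corners at (280,412) and (458,332), front edge about 13 mm short of the ledge.

Emit:
{"api": "play_rows", "payload": {
  "deltas": [
    [[0.004,0,0],[0,0,0],0],
    [[0.004,0,0],[0,0,0],0],
    [[0.003,0,0],[0,0,0],0],
    [[0,0,0],[0,0,0],0]
  ]
}}

```text
time: 5.95
tool_pos: [543.1, -82.8, -10.5]
tcp_rot: [179.1, 0.5, 90.6]
ft_force: [0.9, -3.5, -0.9]
finger_gap: 85.1
```

Emit:
{"api": "play_rows", "payload": {
  "deltas": [
    [[0.002,0,0],[0,0,0],0],
    [[0.002,0,0],[0,0,0],0]
  ]
}}

```text
time: 6.2
tool_pos: [543.4, -82.5, -10.1]
tcp_rot: [179.0, 0.8, 90.6]
ft_force: [0.6, -14.6, -0.1]
finger_gap: 85.0
```

Emit:
{"api": "play_rows", "payload": {
  "deltas": [
    [[0.002,0,0],[0,0,0],0]
  ]
}}

```text
time: 6.32
tool_pos: [543.3, -82.5, -9.9]
tcp_rot: [179.0, 1.0, 90.7]
ft_force: [-0.4, -12.6, -0.8]
finger_gap: 85.6
```

Contact with the wall gives about 6 N per mm of forward offset. I'll start rising with roughly 1.2 mm of forward bias.

Emit:
{"api": "play_rows", "payload": {
  "deltas": [
    [[0.0013,0,-0.003],[0,0,0],0],
    [[0.0014,0,-0.004],[0,0,0],0]
  ]
}}

```text
time: 6.58
tool_pos: [543.2, -82.5, -2.8]
tcp_rot: [179.0, 1.2, 90.7]
ft_force: [0.4, -8.8, -1.4]
finger_gap: 85.6
```

Emit:
{"api": "play_rows", "payload": {
  "deltas": [
    [[0.0015,0,-0.004],[0,0.01,0],0],
    [[0.0016,0,-0.004],[0,0.01,0],0]
  ]
}}

```text
time: 6.82
tool_pos: [543.2, -81.3, 5.7]
tcp_rot: [179.0, 0.3, 90.7]
ft_force: [0.3, -6.6, 0.1]
finger_gap: 85.4
```

```bash
python3 - <<'E'
from h import *
print(r.sense()["tool_pos"])
a=eyes.snapshot("scene");cv2.imwrite("pics/s4.png",cv2.resize(a[130:280,200:400],None,fx=4,fy=4)[:,:,::-1])
E
```

```text
[543.22007872 -81.32991899   5.7226647 ]
```

View pics/s4.png

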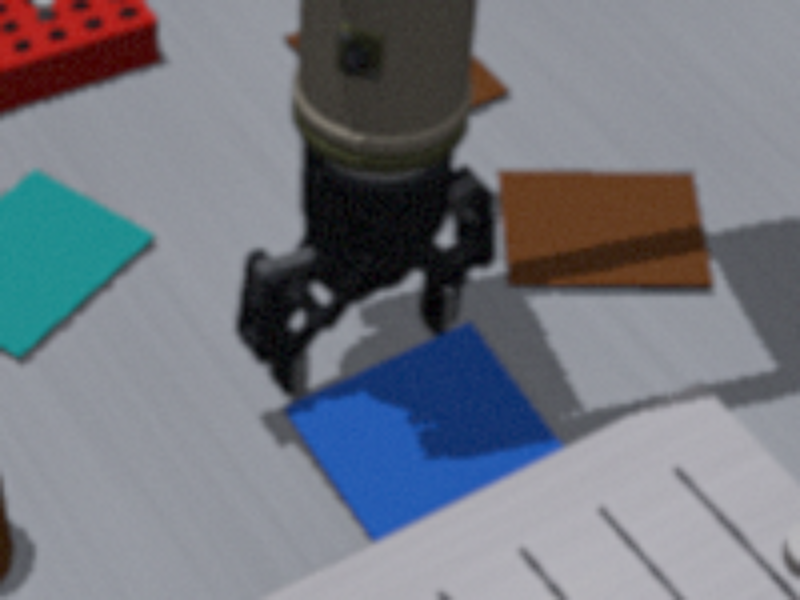

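The rear edge is rising with the fingers; the shadow gap is visible near (287,408). The forward advance matches the arc, so I'll carry on.

Emit:
{"api": "play_rows", "payload": {
  "deltas": [
    [[0.0019,0,-0.004],[0,0.01,0],0],
    [[0.0021,0,-0.004],[0,0.01,0],0],
    [[0.0023,0,-0.004],[0,0.01,0],0]
  ]
}}

```text
time: 7.25
tool_pos: [543.2, -77.9, 19.1]
tcp_rot: [179.0, -1.3, 90.7]
ft_force: [-0.4, -6.1, 1.3]
finger_gap: 85.3
```

Emit:
{"api": "play_rows", "payload": {
  "deltas": [
    [[0.0025,0,-0.004],[0,0.01,0],0],
    [[0.0027,0,-0.004],[0,0.01,0],0],
    [[0.0029,0,-0.004],[0,0.01,0],0]
  ]
}}

```text
time: 7.62
tool_pos: [543.2, -71.0, 32.3]
tcp_rot: [178.9, -3.0, 90.8]
ft_force: [1.1, -3.7, 2.1]
finger_gap: 85.4
```

```bash
python3 - <<'E'
from h import *
a=eyes.snapshot("scene");cv2.imwrite("pics/s5.png",cv2.resize(a[130:280,200:400],None,fx=4,fy=4)[:,:,::-1])
E
```

```text
(no output)
```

View pics/s5.png

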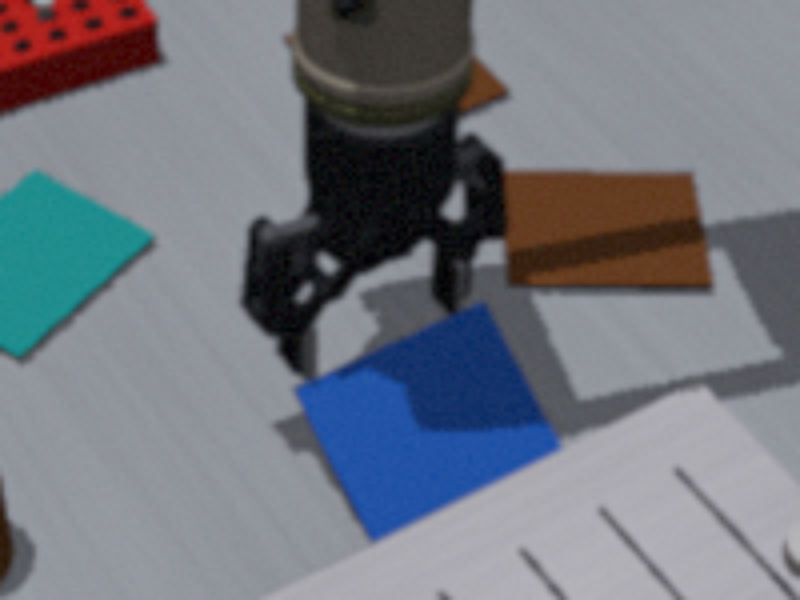

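The plate is now tilted about 25°, with its rear corners at (297,385) and (487,303) still on the fingertips. The force has dropped a little, so I'll add bias.

Emit:
{"api": "play_rows", "payload": {
  "deltas": [
    [[0.0034,0,-0.004],[0,0.005,0],0],
    [[0.0037,0,-0.004],[0,0.005,0],0]
  ]
}}

```text
time: 7.92
tool_pos: [543.2, -64.1, 41.8]
tcp_rot: [178.9, -3.6, 90.8]
ft_force: [-0.6, -3.8, 3.1]
finger_gap: 85.4
```

Emit:
{"api": "play_rows", "payload": {
  "deltas": [
    [[0.0042,0,-0.004],[0,0.005,0],0],
    [[0.0045,0,-0.004],[0,0.005,0],0]
  ]
}}

```text
time: 8.18
tool_pos: [543.2, -55.5, 51.3]
tcp_rot: [178.9, -4.2, 90.8]
ft_force: [-0.2, -4.7, 4.0]
finger_gap: 85.3
```

```bash
python3 - <<'E'
from h import *
s=r.sense();p=s["tool_pos"];print(p)
m=blue("scene");k,l,st,ce=cv2.connectedComponentsWithStats(m[130:280,200:400].astype(np.uint8))
i=1+st[1:,4].argmax();cs,_=cv2.findContours((l==i).astype(np.uint8),0,2)
q=cv2.approxPolyDP(max(cs,key=len),5,True).reshape(-1,2)+[200,130];print(q.tolist(),st[i])
# ray of left rear & right rear corner at plane x=const
c=eyes.get_calibration("scene");o=-c["R"].T@c["t"]
for z in(40,50,60,70,80): print(z,ray("scene",q,z)[:,:2].round().tolist())
E
```

```text
[543.16461374 -55.48791445  51.31881126]
[[325, 204], [278, 225], [293, 264], [339, 241]] [  78   74   62   61 2191]
40 [[464.0, -67.0], [584.0, -67.0], [610.0, 36.0], [498.0, 34.0]]
50 [[470.0, -60.0], [588.0, -59.0], [614.0, 42.0], [504.0, 40.0]]
60 [[476.0, -52.0], [593.0, -52.0], [619.0, 48.0], [509.0, 46.0]]
70 [[482.0, -45.0], [597.0, -44.0], [623.0, 54.0], [515.0, 52.0]]
80 [[488.0, -38.0], [602.0, -37.0], [627.0, 60.0], [520.0, 58.0]]
```

The corner pixels put the rear edge at z of about 68 mm, on the arc at about 40°. The contact force now runs along the plate, so I'll follow the arc with less bias.

Emit:
{"api": "play_rows", "payload": {
  "deltas": [
    [[0.0045,0,-0.0045],[0,0,0],0],
    [[0.0047,0,-0.0043],[0,0,0],0],
    [[0.0049,0,-0.0041],[0,0,0],0]
  ]
}}

```text
time: 8.6
tool_pos: [542.2, -39.8, 65.7]
tcp_rot: [178.9, -4.3, 90.8]
ft_force: [-1.1, -0.4, -0.5]
finger_gap: 85.2
```

Emit:
{"api": "play_rows", "payload": {
  "deltas": [
    [[0.005,0,-0.0038],[0,0,0],0],
    [[0.0053,0,-0.0034],[0,0,0],0]
  ]
}}

```text
time: 8.85
tool_pos: [541.5, -28.6, 73.8]
tcp_rot: [179.0, -4.4, 90.8]
ft_force: [0.0, 0.1, -0.8]
finger_gap: 85.2
```

```bash
cat >> h.py <<'E'
def cor():
    m=blue("scene");k,l,st,ce=cv2.connectedComponentsWithStats(m[130:330,200:420].astype(np.uint8))
    i=1+st[1:,4].argmax();cs,_=cv2.findContours((l==i).astype(np.uint8),0,2)
    return cv2.approxPolyDP(max(cs,key=len),4,True).reshape(-1,2)+[200,130]
E
python3 - <<'E'
from h import *
s=r.sense();p=s["tool_pos"];print(p)
q=cor();print(q.tolist())
for z in(80,90,100): print(z,ray("scene",q,z)[:,:2].round().tolist())
E
```

```text
[541.46143407 -28.61666051  73.78300053]
[[314, 213], [269, 234], [291, 263], [338, 241]]
80 [[522.0, -28.0], [629.0, -26.0], [629.0, 56.0], [522.0, 57.0]]
90 [[527.0, -21.0], [633.0, -18.0], [633.0, 62.0], [528.0, 63.0]]
100 [[533.0, -13.0], [637.0, -11.0], [637.0, 69.0], [533.0, 69.0]]
```

```bash
python3 - <<'E'
from h import *
a=eyes.snapshot("scene");cv2.imwrite("pics/s6.png",cv2.resize(a[130:280,200:400],None,fx=4,fy=4)[:,:,::-1])
E
```

```text
(no output)
```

View pics/s6.png

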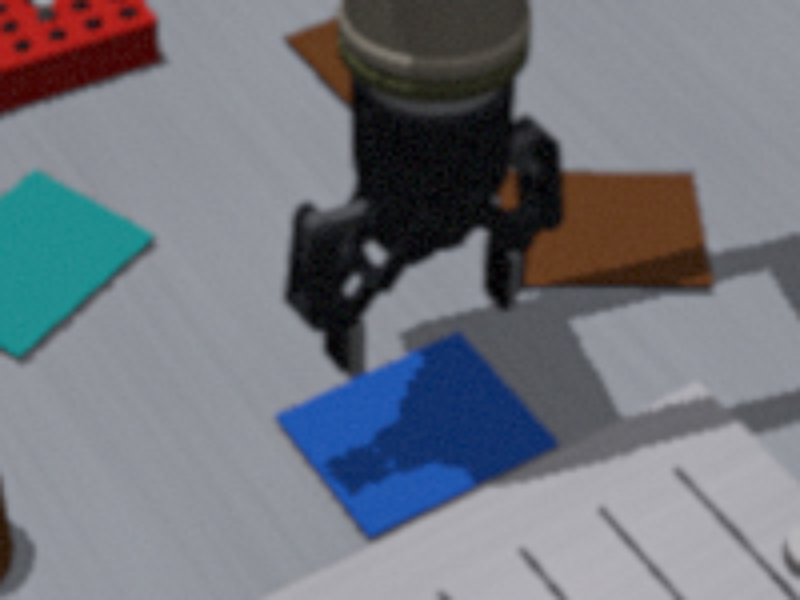

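The plate slipped off the tips at about 43° and fell back flat, still against the ledge: rear corners at (277,417) and (460,335), front edge at the ledge. I'll retry, tilting the fingers under the edge as it rises. First I back off and go down again.

Emit:
{"api": "play_rows", "payload": {
  "deltas": [
    [[-0.038,0,0],[0,-0.038,0],0],
    [[-0.038,0,0],[0,-0.038,0],0],
    [[0,0,0.03],[0,0,0],0],
    [[0,0,0.03],[0,0,0],0],
    [[0,0,0.014],[0,0,0],0],
    [[0,0,0],[0,0,0],0]
  ]
}}

```text
time: 9.7
tool_pos: [545.2, -106.9, -5.5]
tcp_rot: [178.9, 0.1, 90.8]
ft_force: [-0.9, -1.0, 0.3]
finger_gap: 85.4
```

```bash
cat > plan.py <<'E'
import sys,numpy as np
from h import *
# contact in tool frame (x,z): C ; plate arc radius L ; targets for (theta,tilt)
C=np.array([12,-16.]);L=95
def pose(th,t):  # TCP (y,z) rel. to contact at theta=0, C applied
    th,t=np.radians([th,t]);e=L*np.array([1-np.cos(th),np.sin(th)])
    return e-(C[0]*np.array([np.cos(t),np.sin(t)])+C[1]*np.array([np.sin(t),-np.cos(t)]))
def rows(seq,b,dz=0,dt=0):
    for k,((a0,t0),(a1,t1)) in enumerate(zip(seq,seq[1:])):
        d=pose(a1,t1)-pose(a0,t0)+(np.array([0,dz]) if k==0 else 0); t=np.radians(t0)
        x=d@[np.cos(t),np.sin(t)]+b;z=d@[np.sin(t),-np.cos(t)]
        print(a1,t1,"x %.4f z %.4f rot %.3f"%(x/1e3,z/1e3,np.radians(t1-t0+(dt if k==0 else 0))))
    print("abs rel start:",[(a,t,(pose(a,t)-pose(0,0)).round(1).tolist()) for a,t in seq])
E
python3 - <<'E'
from plan import *
q=cor();print(ray("scene",q,9)[:,:2].round().tolist())
print(r.sense()["tool_pos"],r.sense()["tcp_rot"])
T=[0,2.5,5,7.5,10,12.5,15,17.5,20,22.5,25,27.5,30,32.5,35,37.5,40]
rows([(a,min(a,30)) for a in T],1.2)
E
```

```text
[[482.0, -80.0], [596.0, -79.0], [599.0, 12.0], [482.0, 13.0]]
[ 545.72491929 -107.07017691   -4.69655284] [1.78788215e+02 1.63319087e-01 9.07876118e+01]
2.5 2.5 x 0.0020 z -0.0036 rot 0.044
5 5 x 0.0024 z -0.0036 rot 0.044
7.5 7.5 x 0.0027 z -0.0036 rot 0.044
10 10 x 0.0031 z -0.0035 rot 0.044
12.5 12.5 x 0.0034 z -0.0034 rot 0.044
15 15 x 0.0037 z -0.0032 rot 0.044
17.5 17.5 x 0.0041 z -0.0030 rot 0.044
20 20 x 0.0044 z -0.0028 rot 0.044
22.5 22.5 x 0.0046 z -0.0026 rot 0.044
25 25 x 0.0049 z -0.0024 rot 0.044
27.5 27.5 x 0.0051 z -0.0021 rot 0.044
30 30 x 0.0054 z -0.0018 rot 0.044
32.5 30 x 0.0048 z -0.0020 rot 0.000
35 30 x 0.0049 z -0.0018 rot 0.000
37.5 30 x 0.0050 z -0.0017 rot 0.000
40 30 x 0.0051 z -0.0015 rot 0.000
abs rel start: [(0, 0, [0.0, 0.0]), (2.5, 2.5, [0.8, 3.6]), (5, 5, [1.8, 7.3]), (7.5, 7.5, [3.0, 11.0]), (10, 10, [4.4, 14.7]), (12.5, 12.5, [6.0, 18.3]), (15, 15, [7.8, 22.0]), (17.5, 17.5, [9.8, 25.7]), (20, 20, [11.9, 29.4]), (22.5, 22.5, [14.3, 33.0]), (25, 25, [16.8, 36.6]), (27.5, 27.5, [19.5, 40.1]), (30, 30, [22.3, 43.6]), (32.5, 30, [24.5, 47.2]), (35, 30, [26.8, 50.6]), (37.5, 30, [29.2, 54.0]), (40, 30, [31.8, 57.2])]
```

Emit:
{"api": "play_rows", "payload": {
  "deltas": [
    [[0,-0.003,0.004],[0,0.002,0],0],
    [[0.004,-0.002,0.003],[0,0.002,0],0],
    [[0.006,0,0],[0,0,0],0],
    [[0.006,0,0],[0,0,0],0],
    [[0.004,0,0],[0,0,0],0],
    [[0,0,0],[0,0,0],0]
  ]
}}

```text
time: 10.5
tool_pos: [542.8, -85.9, -8.7]
tcp_rot: [178.5, 0.0, 90.8]
ft_force: [-0.5, -0.6, -0.3]
finger_gap: 85.7
```

Emit:
{"api": "play_rows", "payload": {
  "deltas": [
    [[0.003,0,0.0005],[0,0,0],0],
    [[0.0015,0,0.0005],[0,0,0],0]
  ]
}}

```text
time: 10.75
tool_pos: [543.3, -82.3, -9.1]
tcp_rot: [178.4, 0.1, 90.9]
ft_force: [-2.8, -8.0, 3.4]
finger_gap: 85.8
```

Emit:
{"api": "play_rows", "payload": {
  "deltas": [
    [[0.0015,0,0],[0,0,0],0]
  ]
}}

```text
time: 10.88
tool_pos: [543.3, -82.3, -8.9]
tcp_rot: [178.4, 0.3, 90.9]
ft_force: [-2.1, -10.8, -0.0]
finger_gap: 85.6
```

Emit:
{"api": "play_rows", "payload": {
  "deltas": [
    [[-0.003,0,0.001],[0.028,0.003,0],0],
    [[0,0,0.002],[0,0,0],0],
    [[0.003,0,0],[0,0,0],0],
    [[0.0015,0,0],[0,0,0],0]
  ]
}}

```text
time: 11.38
tool_pos: [543.2, -82.3, -12.4]
tcp_rot: [-179.9, 0.2, 90.9]
ft_force: [-1.0, -14.1, 0.5]
finger_gap: 85.2
```

Emit:
{"api": "play_rows", "payload": {
  "deltas": [
    [[0.0017,0,-0.0036],[0,0.02,0],0],
    [[0.002,0,-0.0038],[0,0.044,0],0],
    [[0.0024,0,-0.0036],[0,0.044,0],0]
  ]
}}

```text
time: 11.75
tool_pos: [543.3, -79.8, -0.8]
tcp_rot: [-179.9, -5.7, 90.9]
ft_force: [-1.5, -7.7, -0.1]
finger_gap: 84.9
```

Emit:
{"api": "play_rows", "payload": {
  "deltas": [
    [[0.0028,0,-0.0035],[0,0.044,0],0],
    [[0.0032,0,-0.0034],[0,0.044,0],0]
  ]
}}

```text
time: 12.0
tool_pos: [543.4, -76.9, 7.2]
tcp_rot: [-180.0, -10.7, 90.9]
ft_force: [-1.4, -7.3, 0.8]
finger_gap: 85.0
```

Emit:
{"api": "play_rows", "payload": {
  "deltas": [
    [[0.0034,0,-0.0034],[0,0.044,0],0],
    [[0.0037,0,-0.0032],[0,0.044,0],0],
    [[0.0041,0,-0.003],[0,0.044,0],0]
  ]
}}

```text
time: 12.38
tool_pos: [543.4, -70.6, 19.9]
tcp_rot: [179.9, -18.2, 90.9]
ft_force: [-1.6, -5.2, 0.5]
finger_gap: 85.5
```

Emit:
{"api": "play_rows", "payload": {
  "deltas": [
    [[0.0044,0,-0.0028],[0,0.044,0],0],
    [[0.0046,0,-0.0026],[0,0.044,0],0],
    [[0.0049,0,-0.0024],[0,0.044,0],0]
  ]
}}

```text
time: 12.75
tool_pos: [543.4, -60.5, 32.9]
tcp_rot: [179.9, -26.0, 91.0]
ft_force: [0.0, -1.0, 0.6]
finger_gap: 85.5
```

```bash
python3 - <<'E'
from plan import *
q=cor();print(r.sense()["tool_pos"],q.tolist())
for z in(9,45,55): print(z,ray("scene",q,z)[:,:2].round().tolist())
E
```

```text
[543.42834162 -60.58831864  33.03597952] [[321, 205], [274, 226], [292, 264], [338, 242]]
9 [[455.0, -92.0], [579.0, -92.0], [599.0, 16.0], [484.0, 16.0]]
45 [[476.0, -66.0], [595.0, -65.0], [614.0, 38.0], [504.0, 38.0]]
55 [[482.0, -58.0], [599.0, -57.0], [618.0, 44.0], [510.0, 44.0]]
```

Corner pixels put the rear edge at (y -58, z 55), as predicted, at about 29° with the fingers partly underneath. I'll continue with slightly more bias.

Emit:
{"api": "play_rows", "payload": {
  "deltas": [
    [[0.006,0,-0.0016],[0,0.044,0],0],
    [[0.006,0,-0.0014],[0,0.035,0],0]
  ]
}}

```text
time: 13.05
tool_pos: [543.1, -50.3, 41.5]
tcp_rot: [179.9, -30.9, 91.0]
ft_force: [0.3, -0.6, -0.4]
finger_gap: 85.3
```

Emit:
{"api": "play_rows", "payload": {
  "deltas": [
    [[0.0055,0,-0.0014],[0,0,0],0],
    [[0.0055,0,-0.0012],[0,0,0],0]
  ]
}}

```text
time: 13.3
tool_pos: [542.7, -41.7, 49.4]
tcp_rot: [179.9, -31.0, 90.9]
ft_force: [0.2, -0.7, 0.5]
finger_gap: 85.3
```

```bash
python3 - <<'E'
from plan import *
q=cor();p=r.sense()["tool_pos"];print(p,q.tolist())
for z in(9,60,70): print(z,ray("scene",q,z)[:,:2].round().tolist())
a=eyes.snapshot("scene");cv2.imwrite("pics/s7.png",cv2.resize(a[130:280,200:400],None,fx=4,fy=4)[:,:,::-1])
E
```

```text
[542.91621093 -41.18079068  49.98178743] [[326, 204], [278, 226], [292, 264], [338, 242]]
9 [[443.0, -89.0], [571.0, -87.0], [599.0, 16.0], [484.0, 16.0]]
60 [[474.0, -51.0], [594.0, -50.0], [620.0, 47.0], [512.0, 47.0]]
70 [[480.0, -44.0], [599.0, -42.0], [624.0, 53.0], [518.0, 53.0]]
```

View pics/s7.png

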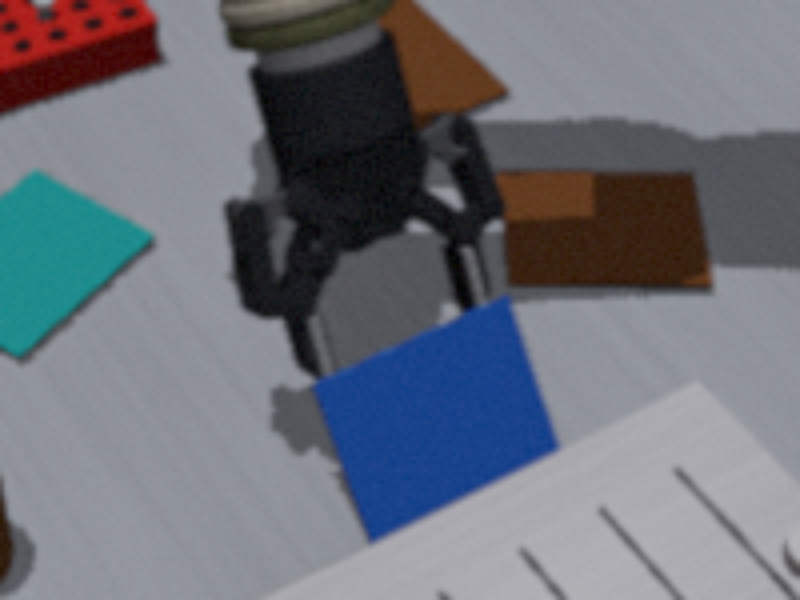

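The plate is at about 42°. The tips hold the rear edge, with corners at (318,381) and (510,298). I'll continue along the arc with the tilt fixed.

```bash
python3 - <<'E'
from plan import *
rows([(a,31) for a in range(42,100,3)],1.0)
E
```

```text
45 31 x 0.0058 z -0.0013 rot 0.000
48 31 x 0.0059 z -0.0011 rot 0.000
51 31 x 0.0059 z -0.0008 rot 0.000
54 31 x 0.0059 z -0.0006 rot 0.000
57 31 x 0.0060 z -0.0003 rot 0.000
60 31 x 0.0060 z -0.0000 rot 0.000
63 31 x 0.0060 z 0.0002 rot 0.000
66 31 x 0.0060 z 0.0005 rot 0.000
69 31 x 0.0059 z 0.0007 rot 0.000
72 31 x 0.0059 z 0.0010 rot 0.000
75 31 x 0.0058 z 0.0012 rot 0.000
78 31 x 0.0057 z 0.0015 rot 0.000
81 31 x 0.0057 z 0.0017 rot 0.000
84 31 x 0.0056 z 0.0020 rot 0.000
87 31 x 0.0055 z 0.0022 rot 0.000
90 31 x 0.0053 z 0.0024 rot 0.000
93 31 x 0.0052 z 0.0027 rot 0.000
96 31 x 0.0050 z 0.0029 rot 0.000
99 31 x 0.0049 z 0.0031 rot 0.000
abs rel start: [(42, 31, [34.4, 59.7]), (45, 31, [37.8, 63.3]), (48, 31, [41.4, 66.7]), (51, 31, [45.2, 69.9]), (54, 31, [49.1, 73.0]), (57, 31, [53.2, 75.8]), (60, 31, [57.5, 78.4]), (63, 31, [61.8, 80.8]), (66, 31, [66.3, 82.9]), (69, 31, [70.9, 84.8]), (72, 31, [75.6, 86.5]), (75, 31, [80.4, 87.9]), (78, 31, [85.2, 89.0]), (81, 31, [90.1, 89.9]), (84, 31, [95.0, 90.6]), (87, 31, [100.0, 91.0]), (90, 31, [105.0, 91.1]), (93, 31, [109.9, 91.0]), (96, 31, [114.9, 90.6]), (99, 31, [119.8, 89.9])]
```

Emit:
{"api": "play_rows", "payload": {
  "deltas": [
    [[0.0058,0,-0.0008],[0,0,0],0],
    [[0.0058,0,-0.0006],[0,0,0],0],
    [[0.0059,0,-0.0004],[0,0,0],0]
  ]
}}

```text
time: 13.78
tool_pos: [542.4, -26.1, 60.9]
tcp_rot: [179.9, -31.0, 91.0]
ft_force: [-0.5, 0.3, -0.4]
finger_gap: 85.3
```

```bash
python3 - <<'E'
from plan import *
q=cor();p=r.sense()["tool_pos"];print(p,q.tolist())
for z in(9,80,90): print(z,ray("scene",q,z)[:,:2].round().tolist())
E
```

```text
[542.64202419 -25.55579662  61.43884932] [[331, 205], [283, 226], [293, 264], [338, 241]]
9 [[435.0, -81.0], [562.0, -82.0], [597.0, 17.0], [482.0, 13.0]]
80 [[479.0, -29.0], [595.0, -30.0], [627.0, 60.0], [522.0, 57.0]]
90 [[485.0, -22.0], [599.0, -22.0], [631.0, 66.0], [528.0, 63.0]]
```

Emit:
{"api": "play_rows", "payload": {
  "deltas": [
    [[0.0059,0,-0.0002],[0,0,0],0],
    [[0.006,0,0],[0,0,0],0],
    [[0.006,0,0.0002],[0,0,0],0],
    [[0.006,0,0.0006],[0,0,0],0]
  ]
}}

```text
time: 14.32
tool_pos: [542.2, -3.3, 74.0]
tcp_rot: [179.9, -31.0, 91.0]
ft_force: [0.7, 0.2, -1.0]
finger_gap: 85.2
```

```bash
python3 - <<'E'
from plan import *
q=cor();p=r.sense()["tool_pos"];print(p,q.tolist())
for z in(9,90,100): print(z,ray("scene",q,z)[:,:2].round().tolist())
E
```

```text
[542.31744268  -2.74120142  74.37326232] [[338, 209], [289, 232], [294, 263], [339, 241]]
9 [[428.0, -63.0], [560.0, -61.0], [594.0, 15.0], [480.0, 14.0]]
90 [[479.0, -5.0], [597.0, -3.0], [628.0, 65.0], [526.0, 64.0]]
100 [[485.0, 2.0], [602.0, 4.0], [633.0, 71.0], [532.0, 70.0]]
```

The plate is at about 72°. I'll keep pushing it past vertical.

Emit:
{"api": "play_rows", "payload": {
  "deltas": [
    [[0.0058,0,0.0012],[0,0,0],0],
    [[0.0057,0,0.0015],[0,0,0],0],
    [[0.0056,0,0.0018],[0,0,0],0],
    [[0.0055,0,0.0022],[0,0,0],0]
  ]
}}

```text
time: 14.88
tool_pos: [541.9, 21.5, 80.6]
tcp_rot: [179.9, -31.0, 91.0]
ft_force: [-0.8, -1.0, -0.0]
finger_gap: 85.4
```

```bash
python3 - <<'E'
from plan import *
q=cor();p=r.sense()["tool_pos"];print(p,q.tolist())
for z in(9,100): print(z,ray("scene",q,z)[:,:2].round().tolist())
E
```

```text
[541.82416584  22.19348163  80.75367365] [[345, 216], [297, 237], [294, 262], [338, 242]]
9 [[427.0, -37.0], [552.0, -40.0], [593.0, 13.0], [484.0, 16.0]]
100 [[484.0, 24.0], [595.0, 22.0], [631.0, 69.0], [535.0, 71.0]]
```

Emit:
{"api": "play_rows", "payload": {
  "deltas": [
    [[0.0053,0,0.0026],[0,0,0],0],
    [[0.0052,0,0.0028],[0,0,0],0],
    [[0.005,0,0.003],[0,0,0],0],
    [[0.005,0,0.003],[0,0,0],0]
  ]
}}

```text
time: 15.42
tool_pos: [541.3, 47.1, 81.5]
tcp_rot: [179.9, -31.0, 91.0]
ft_force: [-0.1, 1.0, 0.2]
finger_gap: 85.2
```

```bash
python3 - <<'E'
from plan import *
p=r.sense()["tool_pos"];print(p)
a=eyes.snapshot("scene");cv2.imwrite("pics/s8.png",cv2.resize(a[130:330,180:420],None,fx=3,fy=3)[:,:,::-1])
E
```

```text
[541.34471985  47.10274694  81.50779312]
```

View pics/s8.png

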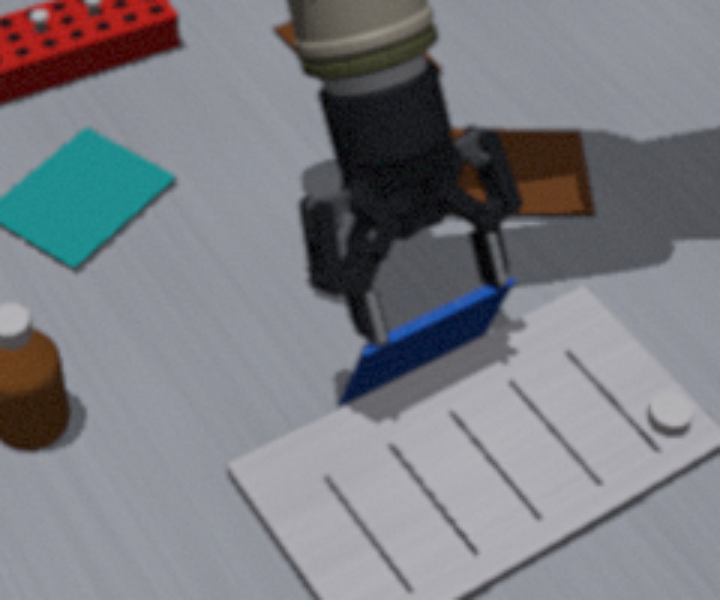

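The plate stands about 10° past vertical, leaning over the ledge edge with its top edge at (365,348) to (510,282). I'll push it over.

Emit:
{"api": "play_rows", "payload": {
  "deltas": [
    [[0.0046,0,0.0034],[0,0,0],0],
    [[0.0046,0,0.0036],[0,0,0],0],
    [[0.0044,0,0.0038],[0,0,0],0],
    [[0.0042,0,0.004],[0,0,0],0],
    [[0,0,0],[0,0,0],0]
  ]
}}

```text
time: 16.1
tool_pos: [540.6, 72.5, 77.6]
tcp_rot: [179.9, -31.1, 91.0]
ft_force: [0.7, -0.6, -0.9]
finger_gap: 85.2
```

```bash
python3 - <<'E'
from plan import *
p=r.sense()["tool_pos"];print(p)
a=eyes.snapshot("scene");cv2.imwrite("pics/s9.png",cv2.resize(a[130:330,180:420],None,fx=3,fy=3)[:,:,::-1])
E
```

```text
[540.6306031   72.50299307  77.59963184]
```

View pics/s9.png

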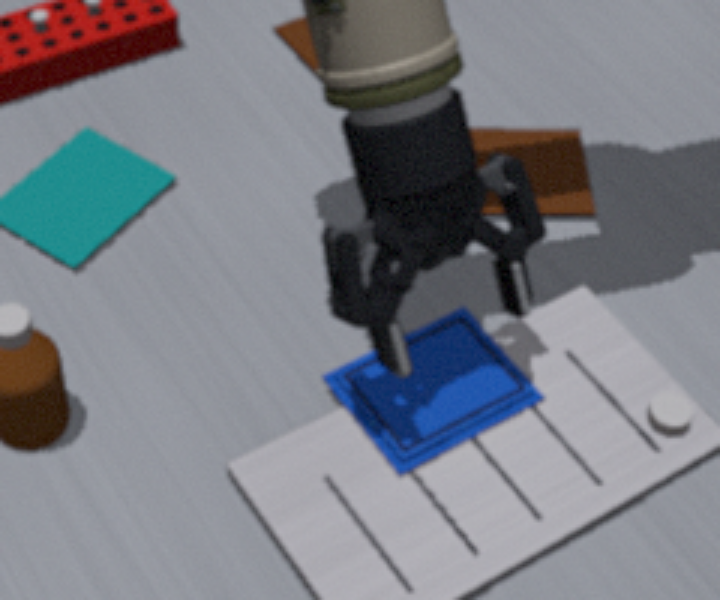

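The plate is flipped: panel and seal line face up, and it lies on the ledge with a slight overhang at the front edge. I'll pull back and measure.

Emit:
{"api": "play_rows", "payload": {
  "deltas": [
    [[0,0,-0.03],[0,0,0],0],
    [[0,0,-0.04],[0,0,0],0],
    [[-0.04,0,-0.04],[0,0,0],0],
    [[-0.05,0,-0.04],[0,0,0],0],
    [[-0.05,0,-0.04],[0,0,0],0],
    [[-0.05,0,0],[0,0,0],0],
    [[0,0,0],[0,0,0],0]
  ]
}}

```text
time: 17.02
tool_pos: [544.8, -193.0, 144.0]
tcp_rot: [179.9, -30.9, 91.1]
ft_force: [0.0, 0.6, 0.6]
finger_gap: 85.7
```

```bash
python3 - <<'E'
from plan import *
p=r.sense()["tool_pos"];print(p)
for k in range(1):
  q=cor();print(q.tolist());print(ray("scene",q,17)[:,:2].round(1).tolist())
m=blue("top");b=rect("top",m,17,(235,229)) if m[229,235] else None;print(b, b and cv2.boxPoints(b).round(1).tolist())
a=eyes.snapshot("scene")[130:330,180:420];t=eyes.snapshot("top")[130:330,140:380]
cv2.imwrite("pics/s10.png",cv2.resize(np.vstack([a,t]),None,fx=1.5,fy=1.5)[:,:,::-1])
E
```

```text
[ 544.79920504 -193.01064425  143.97422225]
[[334, 233], [288, 255], [313, 287], [360, 262]]
[[481.5, -4.1], [597.3, -3.2], [596.2, 88.8], [479.7, 86.6]]
((539.8729248046875, 45.68006896972656), (118.44718170166016, 93.9181900024414), 0.7836586236953735) [[480.0, 91.80000305175781], [481.29998779296875, -2.0999999046325684], [599.7000122070312, -0.5], [598.4000244140625, 93.4000015258789]]
```

View pics/s10.png

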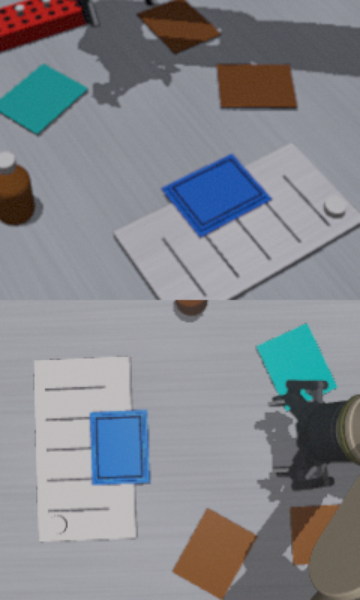

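Two views agree: the plate is upside down and flat at y -1 to 92. The ledge edge is at y of about 27, so about 28 mm overhangs. The cap, bottle and rack have not moved. I'll straighten the tool and nudge the plate fully onto the ledge.

Emit:
{"api": "play_rows", "payload": {
  "deltas": [
    [[0,0,0],[0,-0.18,0],0],
    [[0,0,0],[0,-0.18,0],0],
    [[0,0,0],[0,-0.18,0],0],
    [[0.05,-0.002,0.02],[0,0,0],0],
    [[0.05,-0.002,0.03],[0,0,0],0],
    [[0.04,0,0.03],[0,0,0],0],
    [[0,0,0.02],[0,0,0],0],
    [[0,0,0],[0,0,0],0]
  ]
}}

```text
time: 18.23
tool_pos: [543.1, -36.4, 50.9]
tcp_rot: [178.6, 1.1, 92.2]
ft_force: [-0.1, -0.7, -0.6]
finger_gap: 85.0
```

Emit:
{"api": "play_rows", "payload": {
  "deltas": [
    [[-0.003,0,0.02],[0.024,0.02,0.022],0],
    [[0,0,0.015],[0,0,0],0],
    [[0,0,0.006],[0,0,0],0],
    [[0,0,0],[0,0,0],0]
  ]
}}

```text
time: 18.73
tool_pos: [546.7, -38.9, 14.0]
tcp_rot: [179.6, -0.0, 91.0]
ft_force: [-0.5, 0.4, 0.6]
finger_gap: 85.5
```

Emit:
{"api": "play_rows", "payload": {
  "deltas": [
    [[0,-0.005,0.006],[0.006,0,0],0],
    [[0,0,0.003],[0,0,0],0],
    [[0,0,0],[0,0,0],0],
    [[0,0,0],[0,0,0],0]
  ]
}}

```text
time: 19.23
tool_pos: [542.3, -39.2, 5.9]
tcp_rot: [179.8, 0.0, 91.0]
ft_force: [0.5, 0.0, -0.3]
finger_gap: 85.5
```

Emit:
{"api": "play_rows", "payload": {
  "deltas": [
    [[0.008,0,0.001],[0,0,0],0],
    [[0.008,0,0],[0,0,0],0],
    [[0.006,0,0],[0,0,0],0],
    [[0.006,0,0],[0,0,0],0],
    [[0,0,0],[0,0,0],0]
  ]
}}

```text
time: 19.85
tool_pos: [542.1, -8.7, 5.1]
tcp_rot: [179.8, 0.0, 91.1]
ft_force: [0.4, -0.4, -0.2]
finger_gap: 85.4
```

Emit:
{"api": "play_rows", "payload": {
  "deltas": [
    [[0.005,0,0],[0,0,0],0],
    [[0.005,0,0],[0,0,0],0],
    [[0.005,0,0],[0,0,0],0],
    [[0,0,0],[0,0,0],0]
  ]
}}

```text
time: 20.35
tool_pos: [541.9, 7.0, 5.2]
tcp_rot: [179.8, 0.0, 91.0]
ft_force: [-0.9, 0.0, -0.4]
finger_gap: 85.4
```

```bash
python3 - <<'E'
from plan import *
p=r.sense()["tool_pos"];print(p)
q=cor();print(q.tolist());print(ray("scene",q,17)[:,:2].round(1).tolist())
E
```

```text
[541.89837014   6.95890053   5.245364  ]
[[340, 239], [293, 261], [318, 294], [365, 269]]
[[480.0, 16.0], [596.5, 15.0], [596.7, 107.3], [481.5, 106.0]]
```

Emit:
{"api": "play_rows", "payload": {
  "deltas": [
    [[0.005,0,0],[0,0,0],0],
    [[0.005,0,0],[0,0,0],0],
    [[0.005,0,0],[0,0,0],0],
    [[0.002,0,0],[0,0,0],0],
    [[0,0,0],[0,0,0],0]
  ]
}}

```text
time: 21.02
tool_pos: [541.6, 24.8, 5.2]
tcp_rot: [179.8, 0.1, 91.0]
ft_force: [-0.1, -0.4, -0.1]
finger_gap: 85.5
```

Emit:
{"api": "play_rows", "payload": {
  "deltas": [
    [[-0.01,0,0],[0,0,0],0],
    [[-0.03,0,0],[0,0,0],0],
    [[-0.05,0,-0.03],[0,0,0],0],
    [[-0.05,0,-0.04],[0,0,0],0],
    [[-0.04,0,-0.04],[0,0,0],0],
    [[0,0,-0.03],[0,0,0],0],
    [[0,0,0],[0,0,0],0],
    [[0,0,0],[0,0,0],0]
  ]
}}

```text
time: 22.02
tool_pos: [542.1, -165.0, 147.8]
tcp_rot: [179.9, 0.1, 91.0]
ft_force: [-0.5, -0.1, -0.3]
finger_gap: 85.3
```

```bash
python3 - <<'E'
from plan import *
s=r.sense();print(s["time"],s["tool_pos"])
q=cor();print(q.tolist());print(ray("scene",q,17)[:,:2].round(1).tolist())
m=blue("top");b=rect("top",m,17,(225,229));print(b)
a=eyes.snapshot("scene")[110:330,140:420];t=eyes.snapshot("top")[90:310,140:420]
cv2.imwrite("pics/s11.png",cv2.resize(np.hstack([a,t]),None,fx=1.4,fy=1.4)[:,:,::-1])
E
```

```text
22.025 [ 542.05309354 -164.99186528  147.7654642 ]
[[345, 245], [298, 268], [323, 300], [371, 275]]
[[480.3, 34.7], [597.1, 35.0], [596.0, 123.6], [480.1, 124.2]]
((597.5404052734375, -103.44439697265625), (1496.5762939453125, 1088.1912841796875), 88.31827545166016)
```

```bash
python3 - <<'E'
from plan import *
m=blue("top");u,v=proj("top",[[540,82,24]])[0].astype(int);print(u,v,m[v,u]);print(rect("top",m,17,(u,v)))
now=eyes.snapshot("top").astype(int);old=cv2.imread("pics/top0.png")[:,:,::-1].astype(int)
sc=eyes.snapshot("scene").astype(int);so=cv2.imread("pics/scene0.png")[:,:,::-1].astype(int)
for n,A,B,w in(("bottle",now,old,(250,105,285,145)),("cap",now,old,(168,270,190,288)),("rack",now,old,(386,148,425,240)),("bottle s",sc,so,(168,228,208,282)),("cap s",sc,so,(392,257,415,278)),("rack s",sc,so,(155,120,245,168))):
    x,y,X,Y=w;d=abs(A-B)[y:Y,x:X].max(2);print(n,"mean",d.mean().round(1),"frac>40",(d>40).mean().round(3))
E
```

```text
204 228 True
((539.317138671875, 82.65286254882812), (118.45068359375, 94.11202239990234), 0.8152510523796082)
bottle mean 5.2 frac>40 0.0
cap mean 5.6 frac>40 0.0
rack mean 5.5 frac>40 0.003
bottle s mean 7.1 frac>40 0.0
cap s mean 7.4 frac>40 0.0
rack s mean 11.8 frac>40 0.04
```

```bash
python3 -c "
from bench import r
print(r.sense()['time'],r.hand_in())"
```

```text
the job is handed in; nothing more can be done
22.375 None
```

The blue cover is lying upside down and flat on the ledge, and I handed the job in at 22.4 s with the arm well clear.

**What I did:** I pushed the plate flat against the ledge with the two open fingertips. On the first try the rear edge slipped off at about 43° and the plate fell back flat, still near the ledge. On the second try I tilted the fingers under the rear edge as it rose, and it went over. It landed with about 28 mm overhanging, so I nudged it flat until it was fully on the ledge.

**Last checks:**
- **Plate:** the top camera puts it at (539, 83) mm, spanning y of about 36 to 130 mm, square to the ledge within about 0.2°. The ledge's front edge is at y of about 27 mm. The scene camera agrees on the rear edge (35 mm).
- **Right way over:** the panel and seal line were seen facing up just after the flip. The final nudge only slid it.
- **Bystanders:** the bottle and cap look the same as in the first pictures. The rack is unchanged from above. The scene view showed about 4% of its pixels changed, which I took for the arm's shadow or overlap but did not confirm.
- **Forces:** the largest reading at the end of a move was about 15 N, when the plate met the wall.
- **Not checked:** the final picture could not be viewed because the viewing limit was reached. The final state rests on the measurements alone.

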